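Fit a new element in the air filter and hold its bayonet cap locked

ROBOT

A 7-joint arm with a two-finger parallel gripper is mounted at the origin on a cart in front of the work surface, level with it; the furniture and walls round the work are solid. World frame = base frame: x ahead of the robot, y to its left, z up, the work surface at z = 0. Lengths are in m, angles in rad, forces in N, time in s.
With the tool pointing down it reaches from about 0.425 to 0.8 m from the base axis. Payload 8.3 kg.
Tool frame: the origin (TCP) lies midway between the tips of the shut fingers; the grasp point (between the pads) lies 19 mm behind it; z points along the fingers, y is the line along which they close (so a half turn about z gives the same grasp; the last joint's range is limited). The gripper opens to 85 mm and grips with 20 to 120 N. Pads are 22 mm wide; open, the fingers measure 114 mm over their backs; the gripper's body (76 mm by 85 mm) begins 54 mm behind the grasp point. The pads swing forward as they close: fully open they stand 13 mm farther back than shut.
Start: joints at [-1.219, 0.383, 0.016, 1.37, -0.006, 1.388, -0.046], TCP at [0.252, 0.572, 0.231] pointing down, gripper open.
Joint ranges: [-2.95, 2.95], [-0.25, 2.06], [-1.52, 1.56], [0.18, 2.33], [-1.44, 4.58], [0.02, 2.06], [-3.01, 3.01]. Speed limits (rad/s): [2.39, 2.39, 3.01, 3.01, 3.14, 3.14, 3.14].

INTERFACE

Orientations are given as a rotation vector (axis times angle).
In Python, from rig import robot gives the robot as it stands. Calls block until the motion is done:
- robot.move_pose(position, orientation): joint-space move of the TCP to a pose.
- robot.line_to(position, rotation=None, v=0.15): straight line of the TCP; rotation=None keeps the orientation; v is the mean speed in m/s.
- robot.set_joints(angles): joint-space move.
- robot.set_gripper(opening, squeeze=None): opening from 0.0 (shut) to 1.0 (fully open); squeeze is the grip in N (None keeps the last); returns when the fingers have stopped.
- robot.hold(seconds).
- robot.ik(position, orientation): joint angles nearest the present ones, or None.
- robot.sense(): the state.
- robot.grab_frame(name): name is "side" or "top"; returns a dict with "color" (400x640x3 uint8, blue, green, red), "z_map" (400x640 float32, m along the optical axis (not along the pixel's ray), 0 where there is no reading), "intrinsics" (3x3 intrinsics, pixels), "position" and "attitude" of the camera in the world. Camera axes: x right, y up, looking along -z (the intrinsics and any distortion apply to the point x, -y, -z); pixel columns grow to the right and rows downward; lengths in m; the calibration is good to about 2 mm. A picture is of the moment at which its call begins.
A pose or a line that the arm cannot do raises robot.Unreachable and nothing moves.
- robot.close_job(): hands the job in; it is judged then, once.
Trained networks look in a picture, given as the dict that the camera call returned (one of the last four; its "shot" number tells which), for a name from the list of things; names that differ only in an ending like _2 or _b are one class to them, and where a whole thing is asked for, a point or a joint stands for the part that bears it (a point fixed in the world has none). Each returns a list of dicts, best first, with "p" (0 to 1); they miss things now and then, are a little off and sometimes report something else, mostly with a low value. They report only what shows in the picture. A call takes as long as a camera call.
- robot.search_frame(picture, target): "rect" ([left, top, width, height] in pixels, round what is visible of it).
The state is a dict: "time": time; "joint_positions": joint angles; "joint_vel": joint speeds; "effort": joint torques, N m; "eef_pos": TCP position; "eef_rot": TCP orientation; "force": force on the tool from outside, world axes, zero at the start; "ft_torque": the same for the moment, N m; "gripper_width": opening from 0.0 (shut) to 1.0 (fully open); "grip_force": force on a finger pad.
Only numpy, scipy, OpenCV 4.12 (cv2) and the standard library are available. Lean on these libraries where they do the work, as an engineer would, in place of code of your own. Each camera call takes 0.05 s, during which the arm holds its last target. There are 200 camera calls.

TASK

Stand the new filter element in the bore of the air-filter pot with its pull knob up and let go of it. Then put the cap on with its two lugs through the slots in the rim, press it down against the spring until its brim sits flat on the rim, turn it clockwise about a quarter turn until it stops with its wing grip in line with the locking-screw boss, and finish while still gripping it and pressing it down flat there, so that I can run the locking screw in. Leave the screwdriver, the steel can and the dropper bottle where they are.

Things in the scene. Friction and masses are not known exactly. Their poses are not given: they have to be found in the camera images.
- filter_pot: Bare aluminium air-line filter pot, fixed: foot 104 x 86 x 10 mm, upright pot 62 mm across, on it a collar 70 mm across, rim 90 mm up. Origin on its axis at bench level, z up. Slots in the rim along +x and -x; brass-plugged ports along +x and -x reach 52 mm from the axis, 42 mm up. A 34 mm bore takes the element: coned lead-in from 42 mm wide (67 mm up) to 34 mm (62 mm up).
- pot_rim (a point): Centre of the collar's mouth, on the pot's axis level with the rim (90 mm up). Mouth 45 mm across, with two slots 40 degrees wide reaching 29.5 mm from the axis. From the slots a channel runs clockwise (seen from above) under a ledge 6 mm thick, ending at a stop that halts the lugs 80 degrees clockwise from the slots; the other way is blocked. Sprung plate 55 mm below this point.
- lock_boss: Round boss 15 mm across with slot-headed locking screw, on the outside of the collar, 76 mm up, reaching 50 mm from the axis. Origin = the pot's origin (on its axis, bench level). Its x axis points from the axis out through the boss, 100 degrees counter-clockwise (from above) of the pot's x. At the stop the cap's x is in line with it, either way round.
- spring_plate (a joint): Travel (m) of the sprung plate at the bottom of the bore, 0 when up, growing as it is pressed down, at most 0.013. It begins to yield at 4 N and takes 0.8 N more per mm. About 0.008 with the element in and the cap pressed flat on the rim (10 N).
- filter_element: New filter element, loose, standing on the bench, about 60 g: white pleated cylinder 30 mm across, 42 mm long; then black rubber flange 39 mm across, 5 mm thick; then white pull knob 14 mm across, 20 mm tall (top at 67 mm). Origin: centre of its underside, z up through the knob. Round: yaw is free. On the sprung plate its origin is 35 mm above the pot's and the knob's top 12 mm above the rim.
- bayonet_cap: Black cap, loose, standing on its skirt, about 110 g, 49 mm tall. Origin: centre of the skirt's underside, z up. Skirt 41 mm across, 16 mm long; lugs on it along +x and -x, 10 mm wide, out to 27.5 mm from the axis, 2 to 7 mm up; brim 68 mm across, 16 to 22 mm up; hub 40 mm across up to 25 mm. Lugs enter the slots with cap x along pot x within 7 degrees, either way round.
- cap_wing (a point): Middle of the cap's wing grip, on the cap's axis, 37 mm above the cap's origin. The wing is 46 mm long along the cap's x (in line with the lugs), 16 mm thick along its y, from 25 to 49 mm up. With the brim flat on the rim the cap's origin is 74 mm above the pot's; if let go after turning, the spring lifts it 3 mm, until the lugs meet the ledge.
- screwdriver: Small slot screwdriver, red handle, 120 mm long, 14 mm thick, lying near the robot; leave alone. Origin: underside of its middle.
- steel_can: Open steel can, 66 mm across, 58 mm tall, standing beyond the pot; leave alone. Origin: centre of its underside.
- dropper_bottle: Small dropper bottle, 29 mm across, 95 mm tall, beyond the pot to the right; leave alone. Origin: centre of its underside.

How it is judged:
By the outcome, as a careful person would: the job done as asked, in the order asked, and still so for the second after the job is handed in, while the arm keeps its last pose, push and grip.
It also fails if it takes over 58 s, if anything falls off the work surface, if the arm or the gripper's body presses on something with over 40 N, if the wrist force passes 120 N, or if a joint passes its speed limit or range.

## Working session

There is one attempt and no reset: what is moved stays moved. The work goes in short steps, each a Python script; the robot and the scene stay as the last script left them, time stands still between calls to the robot, and variables do not carry over. Pictures are saved under pics/ and viewed, at most 10 in all, crops included, and the job is handed in when it is done.

```bash
mkdir -p pics; ls; cat > h.py <<'E'
import numpy as np, cv2
from scipy.spatial.transform import Rotation as R
from rig import robot
def cam(f):
    a=np.array(f["attitude"],float)
    M=a if a.shape==(3,3) else (R.from_rotvec(a).as_matrix() if a.size==3 else R.from_quat(a).as_matrix())
    return M,np.array(f["position"])
def cloud(f):
    K=f["intrinsics"];z=f["z_map"];v,u=np.indices(z.shape)
    M,p=cam(f)
    P=np.stack([(u-K[0,2])/K[0,0]*z,-(v-K[1,2])/K[1,1]*z,-z],-1)
    W=P@M.T+p; W[z==0]=np.nan
    return W
E
python3 - <<'E'
from h import *
for n in ["side","top"]:
    f=robot.grab_frame(n); cv2.imwrite(f"pics/{n}0.png",f["color"])
    print(n,f.keys(),f["intrinsics"],f["position"],f["attitude"])
    W=cloud(f)
    np.savez(f"{n}0.npz",W=W,c=f["color"])
    for t in ["filter_pot","lock_boss","filter_element","bayonet_cap","cap_wing","screwdriver","steel_can","dropper_bottle"]:
        for d in robot.search_frame(f,t)[:2]:
            l,t_,w,h=map(int,d["rect"]); q=W[t_:t_+h,l:l+w].reshape(-1,3); q=q[q[:,2]>0.008]
            print(t,round(d["p"],2),d["rect"],np.nanmedian(q,0).round(3) if len(q) else None, np.nanmax(q[:,2]).round(3) if len(q) else None)
s=robot.sense();print(s["time"],s["eef_pos"],s["eef_rot"])
E
```

```text
pics
side dict_keys(['color', 'z_map', 'intrinsics', 'position', 'attitude', 'shot']) [[500.00935805   0.         324.51601866]
 [  0.         500.00935805 191.197072  ]
 [  0.           0.           1.        ]] [0.58219446 0.6216518  0.67316107] [0.00445949 1.35715114 2.78463426]
filter_pot 0.78 [325.9, 190.1, 52.0, 62.5] [ 0.513 -0.077  0.051] 0.096
lock_boss 0.67 [342.7, 143.6, 29.4, 26.9] [ 0.481 -0.324  0.026] 0.054
lock_boss 0.58 [368.0, 194.7, 8.5, 6.8] [ 0.475 -0.103  0.087] 0.094
filter_element 0.8 [320.2, 265.2, 23.2, 31.8] [0.554 0.054 0.048] 0.072
cap_wing 0.78 [343.3, 142.7, 30.4, 25.6] [ 0.48  -0.324  0.026] 0.054
screwdriver 0.62 [399.0, 195.5, 8.9, 42.9] [ 0.408 -0.115  0.012] 0.018
steel_can 0.69 [236.3, 224.1, 39.6, 46.3] [ 0.693 -0.033  0.037] 0.062
dropper_bottle 0.85 [253.5, 157.9, 15.0, 36.3] [ 0.695 -0.241  0.037] 0.089
top dict_keys(['color', 'z_map', 'intrinsics', 'position', 'attitude', 'shot']) [[482.60347394   0.         312.52797222]
 [  0.         482.60347394 202.71772482]
 [  0.           0.           1.        ]] [ 0.48005175 -0.15614528  0.97667826] [ 0.09491659 -0.06636276 -1.55862509]
filter_pot 0.78 [269.6, 211.2, 48.6, 48.4] [ 0.512 -0.101  0.051] 0.095
lock_boss 0.38 [288.7, 254.5, 8.1, 7.1] [ 0.473 -0.104  0.082] 0.086
filter_element 0.67 [207.5, 203.4, 21.7, 21.3] [0.554 0.043 0.047] 0.07
bayonet_cap 0.92 [391.9, 236.0, 39.0, 36.7] [ 0.479 -0.334  0.023] 0.053
cap_wing 0.56 [393.8, 236.9, 37.2, 35.2] [ 0.479 -0.334  0.023] 0.053
screwdriver 0.71 [284.2, 281.1, 59.0, 12.9] [ 0.41  -0.113  0.011] 0.017
steel_can 0.86 [249.9, 124.8, 32.1, 40.8] [ 0.709 -0.04   0.039] 0.061
steel_can 0.71 [393.0, 236.6, 36.3, 40.0] [ 0.479 -0.334  0.023] 0.053
dropper_bottle 0.72 [361.1, 138.5, 12.6, 17.3] [ 0.69  -0.244  0.044] 0.086
dropper_bottle 0.3 [394.5, 235.5, 34.2, 38.9] [ 0.479 -0.333  0.023] 0.053
0.9 [0.25186259 0.57199743 0.23130709] [-6.46862285e-01 -3.07424392e+00  1.91043292e-05]
```

```bash
python3 - <<'E'
from h import *
c=np.load("top0.npz")["c"]; cv2.imwrite("pics/top0c.png",cv2.resize(c[115:305,190:450],None,fx=3,fy=3,interpolation=cv2.INTER_CUBIC))
c=np.load("side0.npz")["c"]; cv2.imwrite("pics/side0c.png",cv2.resize(c[120:310,220:430],None,fx=3,fy=3,interpolation=cv2.INTER_CUBIC))
def circ(q):
    A=np.c_[2*q[:,:2],np.ones(len(q))];b=(q[:,:2]**2).sum(1);x=np.linalg.lstsq(A,b,rcond=None)[0];return x[:2],np.sqrt(x[2]+x[:2]@x[:2])
for n in ["top","side"]:
    W=np.load(n+"0.npz")["W"].reshape(-1,3); W=W[~np.isnan(W[:,0])]
    def near(x,y,r,z0,z1): return W[(np.hypot(W[:,0]-x,W[:,1]-y)<r)&(W[:,2]>z0)&(W[:,2]<z1)]
    b=near(.48,-.2,.3,-.02,.006);print(n,"bench",np.median(b[:,2]))
    for nm,x,y,r,z0,z1 in [("rim",.513,-.1,.045,.085,.1),("flange",.556,.045,.03,.042,.053),("knob",.556,.045,.03,.058,.08),("brim",.479,-.334,.05,.014,.03),("wing",.479,-.334,.05,.042,.06),("foot",.513,-.1,.08,.007,.014)]:
        q=near(x,y,r,z0,z1)
        if len(q)<5: print(nm,len(q));continue
        rect=cv2.minAreaRect((q[:,:2]*1000).astype(np.float32))
        l,V=np.linalg.eigh(np.cov(q[:,:2].T));
        print(nm,len(q),np.median(q,0).round(4),"rect",np.round(rect[0],1),np.round(rect[1],1),round(rect[2],1),"ax",np.degrees(np.arctan2(V[1,1],V[0,1])).round(1),"circ",circ(q) if nm in("rim","flange") else "")
E
```

```text
top bench -5.4944061845974e-05
rim 583 [ 0.5137 -0.1019  0.0896] rect [ 513.7 -101.3] [69.5 68.8] 45.9 ax 179.6 circ (array([ 0.5135574 , -0.10143504]), np.float64(0.029811763505770642))
flange 256 [0.5541 0.0429 0.0471] rect [555.2  44.3] [37.6 35.7] 2.9 ax -170.4 circ (array([0.55519027, 0.04498244]), np.float64(0.014607269804309288))
knob 45 [0.5543 0.0439 0.0665] rect [554.4  44.1] [11.6 12.1] 1.2 ax 77.9 circ 
brim 745 [ 0.4792 -0.3342  0.0218] rect [ 479.5 -337.7] [66.6 68.9] 0.7 ax -139.9 circ 
wing 204 [ 0.4794 -0.3363  0.0479] rect [ 479.1 -336.6] [16.  45.2] 41.7 ax 132.0 circ 
foot 807 [ 0.5    -0.123   0.0099] rect [ 513.6 -111.2] [123.2  85.6] 88.7 ax 94.8 circ 
side bench 0.002103397243180427
rim 508 [ 0.5105 -0.0969  0.091 ] rect [511.6 -98.6] [70.1 69.4] 51.4 ax 70.8 circ (array([ 0.51099417, -0.0983732 ]), np.float64(0.03047382933001039))
flange 269 [0.5539 0.0518 0.0487] rect [553.2  46.9] [36.5 37.2] 88.0 ax 167.9 circ (array([0.55303908, 0.04658779]), np.float64(0.014706805086918217))
knob 70 [0.5529 0.0491 0.067 ] rect [552.3  45.8] [12.2 13.2] 1.6 ax -142.1 circ 
brim 303 [ 0.4826 -0.3215  0.0243] rect [ 476.7 -330.4] [68.  58.4] 1.1 ax 168.2 circ 
wing 126 [ 0.4762 -0.3313  0.0498] rect [ 475.6 -335.4] [19.3 48. ] 41.8 ax 132.2 circ 
foot 680 [ 0.5164 -0.0672  0.0117] rect [ 510.9 -109.1] [127.3  86. ] 88.4 ax 154.9 circ
```

View pics/top0c.png

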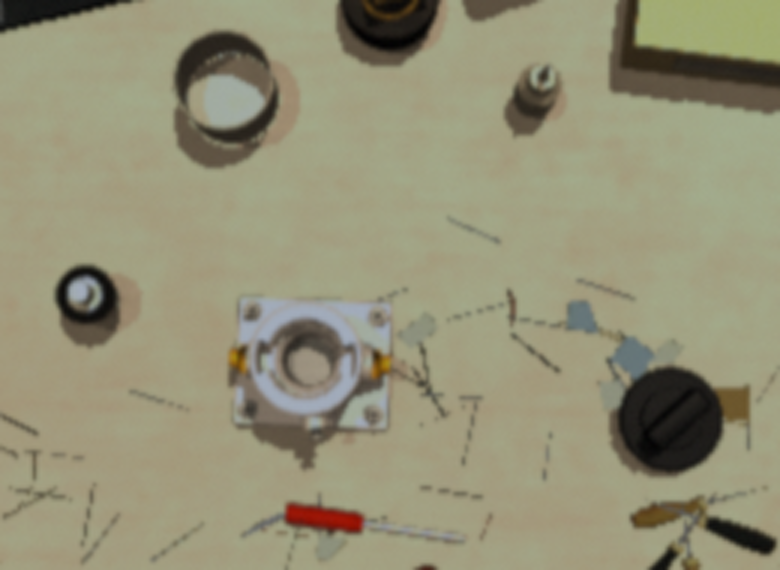

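View pics/side0c.png

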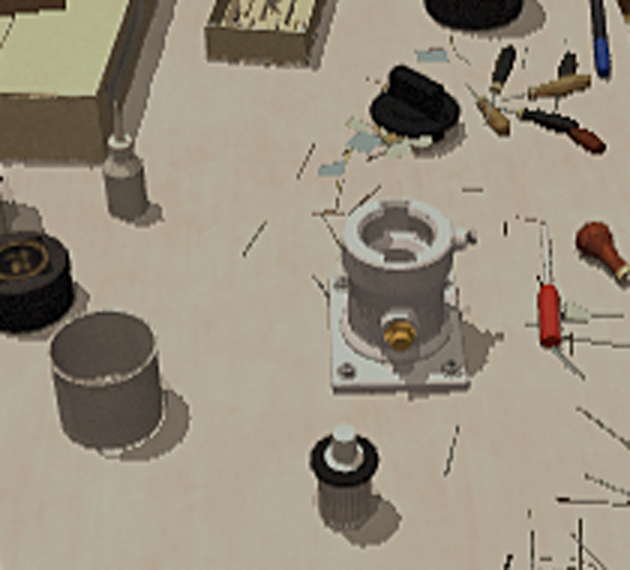

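```bash
cat >> h.py <<'E'
def down(deg):
    p=np.radians((deg+90)/2); return np.pi*np.array([np.cos(p),np.sin(p),0])
def st(m=""):
    s=robot.sense(); print(m,"t",round(s["time"],2),"p",np.round(s["eef_pos"],4),"F",np.round(s["force"],1),"T",np.round(s["ft_torque"],2),"g",round(s["gripper_width"],3),round(s["grip_force"],1),"j7",round(s["joint_positions"][6],2)); return s
E
python3 - <<'E'
from h import *
E=[.554,.0455]
robot.move_pose([*E,.13],down(0)); st()
robot.line_to([*E,.053],v=.12)
robot.set_gripper(0.0,30); st("grip")
robot.line_to([*E,.155],v=.15); st("lift")
f=robot.grab_frame("side"); cv2.imwrite("pics/s1.png",cv2.resize(f["color"][150:330,220:420],None,fx=3,fy=3))
E
```

```text
t 3.1 p [0.5541 0.0473 0.13  ] F [0.1 0.3 0.3] T [-0.03 -0.01 -0.03] g 0.996 0.0 j7 0.03
grip t 4.56 p [0.5542 0.0455 0.0532] F [-0.8 -0.2  2.7] T [-0.02  0.07 -0.  ] g 0.144 29.3 j7 0.08
lift t 5.39 p [0.5533 0.0456 0.154 ] F [-0.2 -0.6 -1.3] T [0.02 0.04 0.01] g 0.145 29.2 j7 0.02
```

View pics/s1.png

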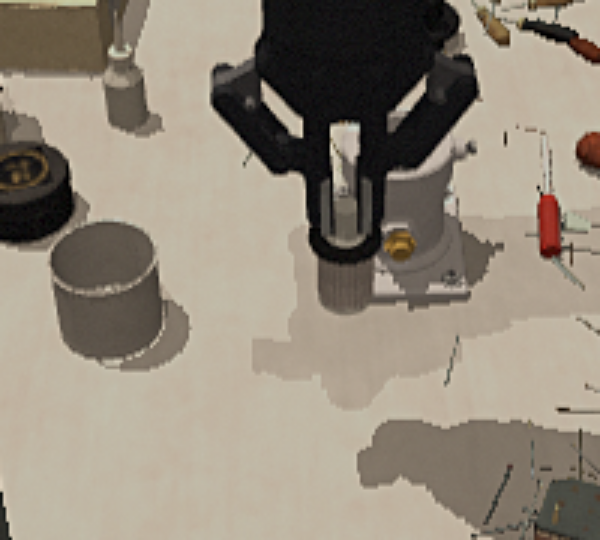

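```bash
cat >> h.py <<'E'
from scipy.optimize import least_squares
def fitc(q,r,x0):
    return least_squares(lambda c:np.hypot(q[:,0]-c[0],q[:,1]-c[1])-r,x0,loss="soft_l1",f_scale=.001).x
E
python3 - <<'E'
from h import *
P=[.5123,-.1]
robot.line_to([*P,.18],v=.2); robot.hold(.2); s=st()
f=robot.grab_frame("side"); W=cloud(f).reshape(-1,3); W=W[~np.isnan(W[:,0])]
np.savez("s2.npz",W=W,c=f["color"])
d=np.hypot(W[:,0]-P[0],W[:,1]-P[1])
q=W[(d<.025)&(W[:,2]>.132)&(W[:,2]<.163)]; print("pleat",len(q),fitc(q,.015,P),q.min(0),q.max(0))
q=W[(d<.045)&(W[:,2]>.080)&(W[:,2]<.087)&(d>.03)]; print("collar",len(q),fitc(q,.035,P))
q=W[(d<.045)&(W[:,2]>.088)&(W[:,2]<.1)]; print("rim",len(q),cv2.minAreaRect((q[:,:2]*1000).astype(np.float32)),np.median(q[:,2]))
W0=np.load("side0.npz")["W"].reshape(-1,3)
for n,(z0,z1) in {"collar0":(.080,.087),"collar0b":(.083,.089)}.items():
    d=np.hypot(W0[:,0]-P[0],W0[:,1]-P[1]);q=W0[(d<.04)&(d>.03)&(W0[:,2]>z0)&(W0[:,2]<z1)];print(n,len(q),fitc(q,.035,P))
d=np.hypot(W0[:,0]-.554,W0[:,1]-.0455);q=W0[(d<.025)&(W0[:,2]>.008)&(W0[:,2]<.038)];print("pleat0",len(q),fitc(q,.015,[.554,.0455]))
cv2.imwrite("pics/s2.png",cv2.resize(f["color"][110:290,250:450],None,fx=3,fy=3))
E
```

```text
t 6.56 p [ 0.5125 -0.0986  0.1796] F [-0.6  0.4 -1.2] T [ 0.01  0.03 -0.  ] g 0.145 29.2 j7 0.26
pleat 238 [ 0.51117352 -0.09958481] [ 0.49621599 -0.09874161  0.13203098] [ 0.52548366 -0.08176475  0.16296779]
collar 153 [ 0.51015666 -0.10091444]
rim 423 ((511.77264404296875, -99.42408752441406), (69.8772964477539, 67.27661895751953), 83.95842742919922) 0.09157712935264539
collar0 135 [ 0.51087755 -0.10084198]
collar0b 116 [ 0.51087551 -0.1006519 ]
pleat0 203 [0.55260536 0.04426839]
```

View pics/s2.png

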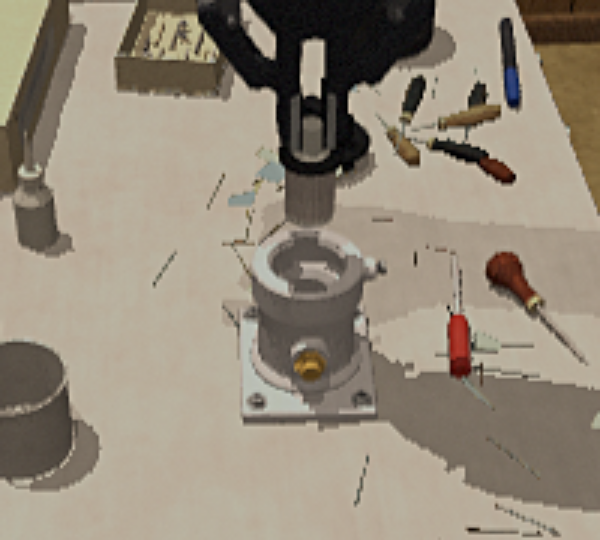

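```bash
python3 - <<'E'
from h import *
c=np.array([.512,-.1005])
robot.line_to([*c,.16],v=.1); st()
for z in [.125,.105,.093]:
    robot.line_to([*c,z],v=.08); s=st()
    if s["force"][2]>6: print("contact"); break
E
```

```text
t 6.96 p [ 0.5116 -0.1003  0.1595] F [-0.5  0.3 -0.9] T [ 0.05 -0.02  0.  ] g 0.146 29.2 j7 0.28
 t 7.54 p [ 0.512  -0.1006  0.125 ] F [ 0.4 -0.8 -0.4] T [ 0.04 -0.    0.02] g 0.141 29.2 j7 0.3
 t 7.94 p [ 0.5117 -0.1005  0.1047] F [ 0.9 -0.7 -0.5] T [-0.04  0.04  0.03] g 0.142 29.2 j7 0.32
 t 8.24 p [ 0.5116 -0.1005  0.0926] F [-0.5  0.7 -1.3] T [-0.    0.02 -0.01] g 0.145 29.2 j7 0.33
```

```bash
python3 - <<'E'
from h import *
robot.set_gripper(0.5); st("open")
robot.line_to([.512,-.1005,.18],v=.25)
C=[.4777,-.3354]
robot.move_pose([*C,.14],down(42)); st()
for n in["side","top"]:
    f=robot.grab_frame(n); cv2.imwrite(f"pics/{n}3.png",f["color"]); W=cloud(f); np.savez(f"{n}3.npz",W=W,c=f["color"])
    W=W.reshape(-1,3);W=W[~np.isnan(W[:,0])]
    d=np.hypot(W[:,0]-.512,W[:,1]+.0998);q=W[(d<.015)];print(n,"knob z",q[:,2].max(),np.median(q[q[:,2]>.096],0), "flange",np.median(q[(q[:,2]<.09)],0))
a=cv2.imread("pics/side3.png")[90:290,250:450]
b=cv2.imread("pics/top3.png")[190:290,250:350]
cv2.imwrite("pics/m3.png",np.hstack([cv2.resize(a,(400,400)),cv2.resize(b,(400,400))]))
robot.line_to([*C,.04],v=.2); robot.hold(.15); st()
E
```

```text
open t 8.64 p [ 0.5121 -0.1005  0.0932] F [-0.1  1.4  0.4] T [-0.01  0.   -0.06] g 0.5 0.0 j7 0.33
 t 10.28 p [ 0.478  -0.3342  0.1393] F [ 0.8  0.2 -0.4] T [-0.02 -0.03  0.03] g 0.502 0.0 j7 1.51
side knob z 0.105863036025168 [ 0.51102066 -0.09753693  0.10271882] flange [ 0.51370619 -0.09562516  0.08446416]
top knob z 0.10451920952985594 [ 0.51291496 -0.10132933  0.1017641 ] flange [ 0.51081775 -0.09987887  0.08240692]
 t 11.18 p [ 0.4788 -0.3361  0.0418] F [-0.3  0.4 -0.3] T [-0.03 -0.03 -0.01] g 0.5 0.0 j7 1.57
```

View pics/m3.png

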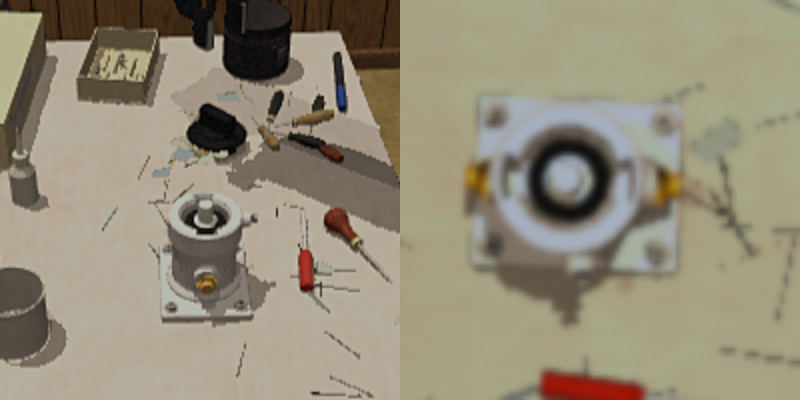

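```bash
python3 - <<'E'
from h import *
for n in["side","top"]:
    W=np.load(n+"3.npz")["W"].reshape(-1,3);W=W[~np.isnan(W[:,0])]
    c=np.array([.5136,-.1014] if n=="top" else [.511,-.0995])
    v=W[:,:2]-c;d=np.hypot(*v.T)
    q=v[(d>.037)&(d<.055)&(W[:,2]>.066)&(W[:,2]<.09)].mean(0);print(n,"boss",np.degrees(np.arctan2(q[1],q[0])))
    m=(d>.042)&(d<.056)&(W[:,2]>.03)&(W[:,2]<.055)
    for sgn in(1,-1):
        q=v[m&(v[:,1]*sgn>.03)]
        if len(q): a=q.mean(0);print(" port",len(q),np.degrees(np.arctan2(a[1],a[0])))
    f=W[(W[:,2]>.006)&(W[:,2]<.014)&(abs(v[:,0])<.055)&(abs(v[:,1])<.06)];r=cv2.minAreaRect((f[:,:2]*1000).astype(np.float32));print(" foot",r)
C=[.4777,-.3354]
robot.line_to([*C,.027],v=.08); robot.hold(.2); st("down")
robot.set_gripper(0.0,70); s=st("grip"); print(s["eef_rot"])
robot.line_to([*C,.12],v=.15); st("lift")
E
```

```text
side boss -174.48660592479936
 port 65 87.65291286254121
 foot ((511.177001953125, -99.07160949707031), (105.71920013427734, 86.02375793457031), 88.41065216064453)
top boss -171.7141947495881
 port 42 88.36331936880369
 port 40 -91.9613335361625
 foot ((513.6810913085938, -104.22819519042969), (109.4707260131836, 85.6003189086914), 88.52312469482422)
down t 11.69 p [ 0.4778 -0.3355  0.0272] F [-0.7 -0.6  1. ] T [-0.03  0.01  0.01] g 0.501 0.0 j7 1.58
grip t 12.05 p [ 0.4779 -0.3356  0.0273] F [0.4 0.6 2.9] T [ 0.04  0.06 -0.01] g 0.172 68.8 j7 1.58
[ 1.27764296e+00  2.86939726e+00 -2.59833423e-05]
lift t 12.82 p [ 0.4773 -0.3348  0.119 ] F [ 0.   0.2 -1.9] T [ 0.06 -0.06  0.01] g 0.176 68.3 j7 1.52
```

```bash
python3 - <<'E'
from h import *
P=[.512,-.0998]
robot.line_to([.4777,-.3354,.17],v=.3)
robot.line_to([*P,.165],down(-1.8),v=.2); robot.hold(.3); s=st()
T=s["eef_pos"]; zo=T[2]-.0272; print("cap z",zo)
for n in["side","top"]:
    f=robot.grab_frame(n); cv2.imwrite(f"pics/{n}4.png",f["color"]); W=cloud(f).reshape(-1,3);W=W[~np.isnan(W[:,0])]
    np.savez(n+"4.npz",W=W)
    d=np.hypot(W[:,0]-P[0],W[:,1]-P[1])
    for nm,z0,z1,r in [("brim",zo+.014,zo+.022,.034),("skirt",zo+.001,zo+.013,.0205),("collar",.08,.088,.035)]:
        q=W[(abs(d-r)<.008)&(W[:,2]>z0)&(W[:,2]<z1)]; 
        if len(q)>20: print(n,nm,len(q),fitc(q,r,P).round(4))
    q=W[(d<.045)&(W[:,2]>zo+.012)&(W[:,2]<zo+.03)]
    if len(q)>20: print(" brim rect",cv2.minAreaRect((q[:,:2]*1000).astype(np.float32)),np.median(q,0))
a=cv2.imread("pics/side4.png")[90:290,250:450]
b=cv2.imread("pics/top4.png")[180:300,230:350]
cv2.imwrite("pics/m4.png",np.hstack([cv2.resize(a,(500,500)),cv2.resize(b,(300,500))]))
E
```

```text
t 14.78 p [ 0.5119 -0.1004  0.165 ] F [ 0.4 -0.1 -2. ] T [-0.05  0.    0.03] g 0.167 68.5 j7 0.26
cap z 0.13782698266665722
side brim 91 [ 0.5102 -0.1019]
side skirt 36 [ 0.5108 -0.0983]
side collar 161 [ 0.5104 -0.1006]
 brim rect ((511.7879333496094, -95.28500366210938), (60.189666748046875, 68.38873291015625), 79.31494140625) [ 0.51394346 -0.08535654  0.16154372]
```

View pics/m4.png

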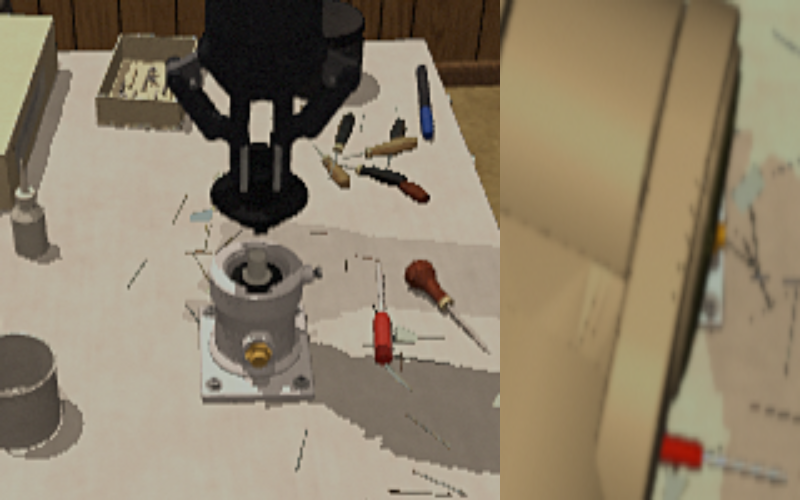

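```bash
python3 - <<'E'
from h import *
c=[.512,-.1002]
robot.line_to([*c,.125],v=.12); st()
for z in np.arange(.121,.1085,-.002):
    robot.line_to([*c,z],v=.05); s=st()
    if s["force"][2]>8: print("contact"); break
E
```

```text
t 15.36 p [ 0.5119 -0.1003  0.1251] F [ 0.8  0.3 -0.5] T [ 0.02  0.02 -0.07] g 0.172 68.5 j7 0.29
 t 15.61 p [ 0.5123 -0.1002  0.1214] F [-0.2  0.1 -1.1] T [ 0.01 -0.03  0.02] g 0.17 68.5 j7 0.29
 t 15.86 p [ 0.512  -0.1001  0.119 ] F [ 0.  -0.5 -1. ] T [-0.05 -0.05  0.01] g 0.171 68.5 j7 0.3
 t 16.11 p [ 0.5119 -0.1001  0.1169] F [ 0.2  0.8 -1.7] T [0.03 0.09 0.03] g 0.169 68.5 j7 0.3
 t 16.36 p [ 0.5119 -0.1002  0.1148] F [-0.2 -0.5 -1. ] T [-0.01  0.04 -0.01] g 0.171 68.5 j7 0.3
 t 16.61 p [ 0.5119 -0.1002  0.1129] F [ 0.1 -0.4 -2.3] T [-0.01 -0.01  0.02] g 0.172 68.5 j7 0.3
 t 16.86 p [ 0.5119 -0.1002  0.1109] F [ 0.4 -0.1 -0.6] T [ 0.01  0.06 -0.  ] g 0.172 68.5 j7 0.3
 t 17.11 p [ 0.5123 -0.1003  0.1093] F [ 0.5 -0.   1.2] T [-0.02  0.08 -0.08] g 0.169 68.9 j7 0.3
```

Lugs are in the slots and the knob has just been touched; now press down to the rim.

```bash
python3 - <<'E'
from h import *
c=[.512,-.1002]
robot.set_gripper(0.0,100)
for z in np.arange(.1075,.0965,-.001):
    robot.line_to([*c,z],v=.03); robot.hold(.1); s=st()
    if s["force"][2]>20: print("contact"); break
E
```

```text
t 17.68 p [ 0.5122 -0.1003  0.1077] F [ 1.1 -0.8  3.4] T [-0.19 -0.24  0.01] g 0.167 101.6 j7 0.31
 t 18.02 p [ 0.5122 -0.1002  0.1066] F [ 1.4 -0.7  3.8] T [-0.12 -0.37 -0.04] g 0.163 101.7 j7 0.31
 t 18.38 p [ 0.5122 -0.1002  0.1056] F [ 0.4 -1.   5.5] T [-0.12 -0.52 -0.01] g 0.162 101.8 j7 0.31
 t 18.73 p [ 0.5122 -0.1002  0.1047] F [ 0.7 -0.5  5.1] T [-0.13 -0.42  0.02] g 0.163 101.9 j7 0.31
 t 19.07 p [ 0.5122 -0.1003  0.1038] F [0.9 0.  6.9] T [-0.09 -0.3  -0.05] g 0.164 102.1 j7 0.31
 t 19.43 p [ 0.5122 -0.1003  0.1028] F [ 0.9 -0.6  7.6] T [-0.1  -0.3  -0.02] g 0.156 102.2 j7 0.31
 t 19.77 p [ 0.5123 -0.1003  0.1019] F [-0.  -0.3  8. ] T [-0.09 -0.2   0.01] g 0.159 102.3 j7 0.31
 t 20.12 p [ 0.5123 -0.1003  0.1013] F [-1.8 -0.  13.1] T [ 0.03  0.33 -0.04] g 0.159 102.8 j7 0.31
 t 20.48 p [ 0.5123 -0.1003  0.1013] F [-6.6  2.2 23.9] T [0.22 1.45 0.02] g 0.166 104.6 j7 0.31
contact
```

```bash
python3 - <<'E'
from h import *
c=[.512,-.1002]
robot.line_to([*c,.1],v=.03); st()
for a in [-8,-20,-32,-44,-56,-66,-74,-78,-80]:
    robot.line_to([*c,.1],down(a),v=.05); s=st(a)
    y=R.from_rotvec(s["eef_rot"]).as_matrix()[:,1]; print("   y",np.degrees(np.arctan2(y[1],y[0])).round(1))
    if abs(s["ft_torque"][2])>1.5 or s["force"][2]>40 or np.hypot(*s["force"][:2])>20: print("stop"); break
E
```

```text
t 20.73 p [ 0.5123 -0.1003  0.1013] F [-4.6  1.  18.8] T [ 0.17  0.8  -0.  ] g 0.165 103.8 j7 0.31
-8 t 20.98 p [ 0.5128 -0.1003  0.1013] F [-1.7  0.5 16.3] T [ 0.07  0.37 -0.12] g 0.161 103.5 j7 0.21
   y -8.1
-20 t 21.34 p [ 0.513  -0.1004  0.1013] F [ 0.1  0.6 15.6] T [ 0.01  0.08 -0.13] g 0.159 103.4 j7 0.02
   y -20.0
-32 t 21.7 p [ 0.5131 -0.1004  0.1013] F [-0.1 -0.2 14.5] T [-0.02  0.06 -0.15] g 0.167 103.4 j7 -0.17
   y -32.0
-44 t 22.06 p [ 0.5131 -0.1005  0.1013] F [-0.1  1.  14.6] T [-0.06  0.04 -0.15] g 0.163 103.4 j7 -0.36
   y -44.0
-56 t 22.42 p [ 0.5131 -0.1005  0.1013] F [ 0.6 -0.5 14.9] T [ 0.02  0.06 -0.11] g 0.159 103.4 j7 -0.55
   y -56.0
-66 t 22.74 p [ 0.5131 -0.1006  0.1013] F [ 1.  -0.5 16.3] T [-0.09  0.03 -0.13] g 0.162 103.4 j7 -0.71
   y -66.1
-74 t 23.03 p [ 0.5131 -0.1007  0.1013] F [-0.2 -0.5 15.6] T [-0.11  0.08 -0.14] g 0.16 103.5 j7 -0.83
   y -74.1
-78 t 23.28 p [ 0.5131 -0.1007  0.1013] F [ 0.2  0.2 15.2] T [-0.11  0.09 -0.14] g 0.161 103.4 j7 -0.89
   y -78.1
-80 t 23.53 p [ 0.5131 -0.1007  0.1013] F [-0.2  0.3 16.9] T [-0.18  0.06 -0.12] g 0.165 103.4 j7 -0.92
   y -80.0
```

```bash
python3 - <<'E'
from h import *
c=[.512,-.1002]
for a in np.arange(-81,-91,-.7):
    robot.line_to([*c,.1],down(a),v=.05); s=st(a.round(1))
    y=R.from_rotvec(s["eef_rot"]).as_matrix()[:,1]; print("   y",np.degrees(np.arctan2(y[1],y[0])).round(1))
    if abs(s["ft_torque"][2])>.7 : print("stop"); break
robot.line_to([*c,.0995],v=.03); robot.hold(.3); st()
f=robot.grab_frame("side"); cv2.imwrite("pics/m5.png",cv2.resize(f["color"][120:270,270:420],None,fx=4,fy=4))
E
```

```text
-81.0 t 23.78 p [ 0.5131 -0.1007  0.1013] F [-0.4 -0.3 15.8] T [-0.18  0.11 -0.03] g 0.166 103.4 j7 -0.94
   y -81.0
-81.7 t 24.03 p [ 0.5131 -0.1007  0.1014] F [ 1.3  0.5 16.1] T [-0.19  0.07  0.05] g 0.16 103.4 j7 -0.95
   y -81.7
-82.4 t 24.28 p [ 0.5131 -0.1009  0.1013] F [ 1.  -1.3 15.3] T [-0.23  0.09  0.11] g 0.163 103.4 j7 -0.96
   y -82.4
-83.1 t 24.53 p [ 0.5131 -0.1009  0.1013] F [-0.4 -0.8 15.2] T [-0.26  0.08  0.27] g 0.161 103.4 j7 -0.97
   y -83.1
-83.8 t 24.78 p [ 0.5131 -0.1009  0.1013] F [-0.4 -1.5 15.2] T [-0.32  0.12  0.47] g 0.16 103.5 j7 -0.98
   y -83.8
-84.5 t 25.03 p [ 0.5131 -0.1009  0.1013] F [ 0.1 -2.  16.8] T [-0.4   0.13  0.83] g 0.164 103.8 j7 -0.99
   y -84.4
stop
 t 25.58 p [ 0.5131 -0.1009  0.1013] F [-2.8 -0.7 22.1] T [-0.2   0.66  0.85] g 0.157 104.7 j7 -0.99
```

View pics/m5.png

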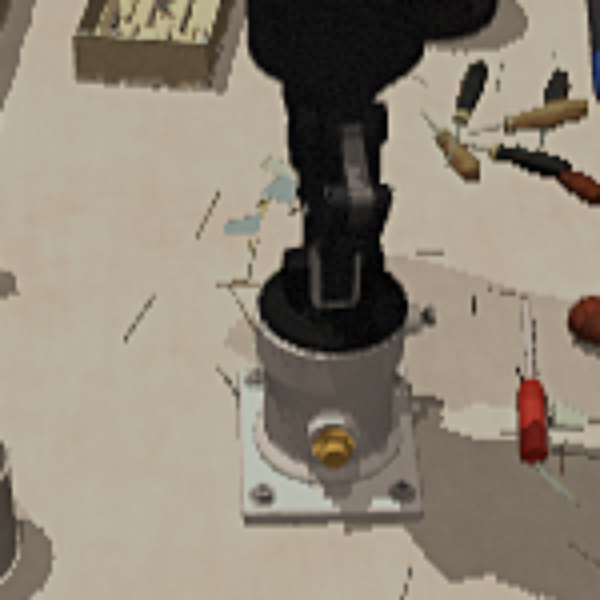

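The brim sits flat on the collar around (333,315), and the wing is turned against the stop, toward the boss at (425,315). The torque began to rise at the expected 80°.

```bash
python3 -c "
from h import *
st(); print(robot.close_job())"
```

```text
t 25.63 p [ 0.5131 -0.1009  0.1013] F [-3.8 -0.8 21.8] T [-0.21  0.77  0.83] g 0.163 104.7 j7 -0.99
the job is handed in; nothing more can be done
None
```

The filter element is standing in the bore, and the cap is on, pressed flat and turned clockwise to its stop in line with the boss; I handed the job in at 25.6 s with the gripper still holding and pressing it down.

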